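Make up the window and door fitting kits

ROBOT

A 6-joint arm with a two-finger parallel gripper is mounted at the origin on the work surface. World frame = base frame: x ahead of the robot, y to its left, z up, the work surface at z = 0. Lengths are in m, angles in degrees, forces in N, time in s.
With the tool pointing down it reaches from about 0.3 to 0.75 m from the base axis. Payload 8.5 kg.
Tool frame: the origin (TCP) lies midway between the tips of the shut fingers; the grasp point (between the pads) lies env.tcp_to_grasp behind it (env.tcp_to_grasp is the distance from the TCP to the grasp point, in m); z points along the fingers, y is the line along which they close (so a half turn about z gives the same grasp; the last joint's range is limited). The gripper opens to 85 mm and grips with 20 to 120 N. Pads are 22 mm wide; open, the fingers measure 114 mm over their backs; the gripper's body (76 mm by 85 mm) begins 54 mm behind the grasp point. The pads swing forward as they close: fully open they stand 13 mm farther back than shut.
Start: joints at [57.45, 21.807, 74.336, -0, 83.858, -12.336], TCP at [0.19, 0.516, 0.231] pointing down, gripper open.
Joint ranges: [-178.18, 178.18], [-50.72, 133.34], [12.68, 142.11], [-81.47, 261.47], [9.98, 163.14], [-165.26, 165.26]. Speed limits (degrees/s): [136.94, 136.94, 180, 180, 180, 180].

INTERFACE

Orientations are given as a 3x3 rotation matrix whose columns are the frame's x, y, z axes.
In Python, from rig import observe, optics, job, env gives the robot as it stands. The module is installed in compiled form; this text tells all that it offers.
- The arm moves only by the shell command python3 -m jog 'ROWS' [FORCE]. ROWS is JSON, a list of rows, each a list of 7 numbers: the turn, a rotation vector about the tool's x, y, z in rad, then the shift along the tool's x, y, z in m, then the opening in per cent of the stroke, from 0 (shut) to 100 (fully open). A call has 1 to 10 rows; each row shifts and turns the commanded pose from where the row before left it, along the tool's axes as they then stand; what a row does not reach is not made up. A row lasts 1/8 s, in which the tool goes at most 62.5 mm and 10.7 degrees, less where a joint would pass 70% of its speed; a pose out of reach is approached as far as the arm can. A call is refused whole if a number of a shift passes 0.0625 or a number of a turn 0.188, either way. A call with a gripper value outside its range is refused whole. The fingers move at their own pace and stop on an object; FORCE is the grip in N (left out, the last holds). Time passes only in rows, so rows that do not move let the fingers close. It gives the time, the measured TCP pose, the force, the opening and the grip force at its end, in the units of the state.
- observe(): the state, without advancing time (a new reading comes with each control period).
- optics.get_image(name): name is "scene" or "top"; returns a dict with "pixels" (400x640x3 uint8, red, green, blue), "mtx" (3x3 intrinsics, pixels), "rvec" (rotation vector, rad) and "tvec" (3), from world to camera coordinates, as OpenCV has them. Camera axes: x right, y down, z forward; pixel columns grow to the right and rows downward; lengths in m; the calibration is good to about 2 mm. A picture is of the moment at which its call begins. There is no depth.
- job.close_job(): hands the job in; it is judged then, once.
The state is a dict: "time_s": time; "q": joint angles; "qvel": joint speeds; "joint_efforts": joint torques, N m; "position": TCP position; "tool_rot": TCP orientation; "ft_force": force on the tool from outside, world axes, zero at the start; "wrist_torque": the same for the moment, N m; "grip_width": finger opening in m; "gripper_force": force on a finger pad.
Only numpy, scipy, OpenCV 4.12 (cv2) and the standard library are available. Lean on these libraries where they do the work, as an engineer would, in place of code of your own. Each camera call takes 0.05 s, during which the arm holds its last target. There are 200 camera calls.

TASK

Make up two fitting kits on the joiner's bench, one thing to a compartment and each standing upright, flat on the tray's floor: the window kit in the yellow three-part tray is the green box of screws, the filler jar and the brown tape roll, and the door kit in the grey two-part tray is the red box of screws and the steel door knob (any compartment of the right tray will do). The blue box of screws and the amber glue bottle belong to no kit: leave them standing where they are.

Things in the scene. Friction and masses are not known exactly. Their poses are not given: they have to be found in the camera images.
- green_box: dark green carton of screws, 64 mm long (its x) by 46 mm wide (its y) by 55 mm high, pale paper label on top and on both long faces; origin at the centre of its underside, z up
- red_box: red carton of screws, 64 mm long (its x) by 46 mm wide (its y) by 55 mm high, pale paper label on top and on both long faces; origin at the centre of its underside, z up
- blue_box: blue carton of screws, 64 mm long (its x) by 46 mm wide (its y) by 55 mm high, pale paper label on top and on both long faces; origin at the centre of its underside, z up; belongs to no kit and stays where it is
- filler_jar: round jar of wood filler, white with a green band round its side and a white lid, 56 mm across (lid; body 54 mm), 70 mm high, standing upright; origin at the centre of its underside, z up
- tape_roll: roll of dark brown parcel tape with its hole upward, 62 mm outside, 40 mm hole, 50 mm high; origin on its axis at the underside, z up
- door_knob: steel door knob standing on its round foot plate: plate 56 mm across and 6 mm thick, neck 22 to 24 mm across, round head 50 mm across between 36 and 54 mm above its underside, 62 mm high in all; origin at the centre of the foot plate's underside, z up
- glue_bottle: small amber glue bottle with paper label and orange cap, 52 mm across, 84 mm high; belongs to no kit and stays where it is; origin at the centre of its underside, z up
- yellow_tray: yellow kit tray, fixed to the bench, with three equal square compartments in a row along its y: 96 mm (x) by 278 mm (y) outside; each compartment 86 by 86 mm inside, centres at y = -91, 0 and +91 mm; walls and dividers 5 mm thick, their tops 16 mm above the bench; floor 5 mm above the bench; origin at the centre of the underside
- grey_tray: grey kit tray, fixed to the bench, with two equal square compartments in a row along its y: 96 mm (x) by 187 mm (y) outside; each compartment 86 by 86 mm inside, centres at y = -45.5 and +45.5 mm; walls and dividers 5 mm thick, their tops 16 mm above the bench; floor 5 mm above the bench; origin at the centre of the underside

How it is judged (in metres and radians):
At the end, for the whole second after the job is handed in: Each kit thing stands in its own tray: underside 2 to 9 mm above the tray's underside, centre within 30 mm of its long centre line and 122 mm (yellow) or 77 mm (grey) of its centre along it, tilt under 0.1 rad, released, at rest. Blue box and glue bottle upright within 20 mm of their start (x of green_box in the frame of yellow_tray between -0.03 and 0.03 m and y of green_box in the frame of yellow_tray between -0.122 and 0.122 m and z of green_box in the frame of yellow_tray between 0.002 and 0.009 m and angle between each of green_box, filler_jar, tape_roll, red_box, door_knob, blue_box, glue_bottle's own z axis and vertical below 0.1 rad and linear speed of each of green_box, filler_jar, tape_roll, red_box, door_knob, blue_box, glue_bottle below 0.02 m/s and contact force between each of green_box, filler_jar, tape_roll, red_box, door_knob and the fingers below 0.05 N and x of filler_jar in the frame of yellow_tray between -0.03 and 0.03 m and y of filler_jar in the frame of yellow_tray between -0.122 and 0.122 m and z of filler_jar in the frame of yellow_tray between 0.002 and 0.009 m and x of tape_roll in the frame of yellow_tray between -0.03 and 0.03 m and y of tape_roll in the frame of yellow_tray between -0.122 and 0.122 m and z of tape_roll in the frame of yellow_tray between 0.002 and 0.009 m and x of red_box in the frame of grey_tray between -0.03 and 0.03 m and y of red_box in the frame of grey_tray between -0.077 and 0.077 m and z of red_box in the frame of grey_tray between 0.002 and 0.009 m and x of door_knob in the frame of grey_tray between -0.03 and 0.03 m and y of door_knob in the frame of grey_tray between -0.077 and 0.077 m and z of door_knob in the frame of grey_tray between 0.002 and 0.009 m and distance of each of blue_box, glue_bottle from where it was at the start of the episode below 0.02 m); the robot touches nothing.
It fails at once if the blue box is knocked over, or shifted by more than 20 mm (distance of blue_box from where it was at the start of the episode above 0.02 m or angle between blue_box's own z axis and vertical above 0.3 rad).
It fails at once if the glue bottle is knocked over, or shifted by more than 20 mm (distance of glue_bottle from where it was at the start of the episode above 0.02 m or angle between glue_bottle's own z axis and vertical above 0.3 rad).
It also fails if it takes over 120 s, if anything falls off the work surface, if the arm or the gripper's body presses on something with over 40 N, if the wrist force passes 120 N, or if a joint passes its speed limit or range.

## Working session

There is one attempt and no reset: what is moved stays moved. The work goes in short steps, Python scripts to look and compute and a shell command to move; the robot and the scene stay as the last step left them, time stands still between calls to the robot, and variables do not carry over. Pictures are saved under pics/ and viewed, at most 14 in all, crops included, and the job is handed in when it is done.

```bash
mkdir -p pics
python3 - <<'E'
from rig import observe, optics, env
import cv2
for n in ("scene","top"):
    d=optics.get_image(n); cv2.imwrite(f"pics/{n}0.png",d["pixels"][:,:,::-1]); print(d["mtx"],d["rvec"],d["tvec"])
s=observe(); print(s["time_s"],s["position"],s["tool_rot"],s["grip_width"],env.tcp_to_grasp)
E
```

```text
[[489.82530994   0.         316.06755578]
 [  0.         489.82530994 202.26538004]
 [  0.           0.           1.        ]] [ 2.32557999  1.03577473 -0.31815805] [-0.38033451 -0.34378819  1.36672368]
[[514.07530788   0.         317.05997769]
 [  0.         514.07530788 209.45938056]
 [  0.           0.           1.        ]] [ 2.17127863 -2.19209514  0.08901938] [-0.00327028  0.54842492  1.31977556]
0.1 [0.18990113 0.51589073 0.23075687] [[-9.38395208e-01  3.45563112e-01 -7.54200448e-04]
 [ 3.45563788e-01  9.38394585e-01 -1.12725339e-03]
 [ 3.18200427e-04 -1.31843354e-03 -9.99999080e-01]] 0.08506521881418214 0.0187
```

View pics/top0.png

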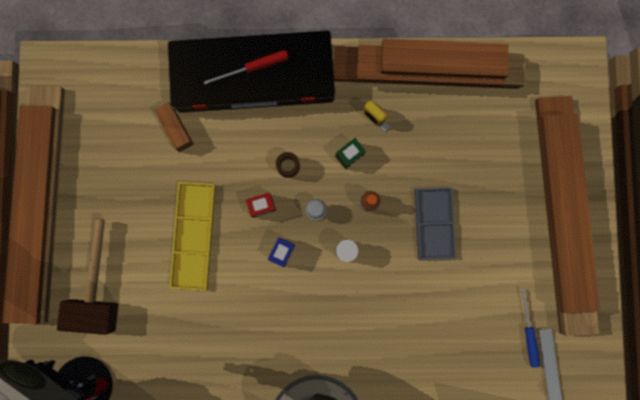

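View pics/scene0.png

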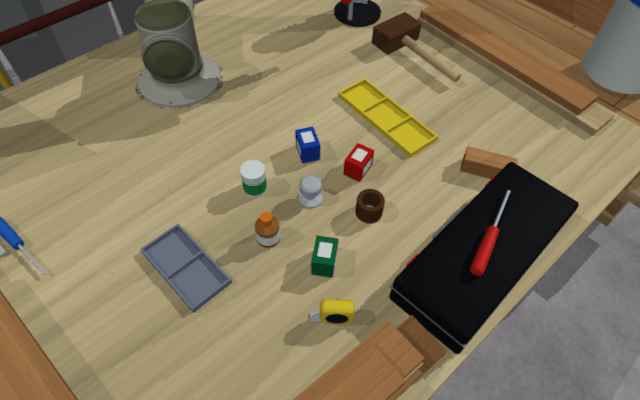

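The top picture shows both trays (yellow at about (194,236), grey at (435,224)) with the seven things between them; the arm itself doesn't appear. I'll enlarge the crops.

Run:
```python
import cv2
a=cv2.imread("pics/top0.png")
c=cv2.resize(a[130:270,240:390],None,fx=4,fy=4,interpolation=cv2.INTER_CUBIC)
cv2.imwrite("pics/c1.png",c)
t=cv2.hconcat([a[175:295,165:225],a[175:295,405:465]])
cv2.imwrite("pics/c2.png",cv2.resize(t,None,fx=4,fy=4,interpolation=cv2.INTER_CUBIC))
```

```text
(no output)
```

View pics/c1.png

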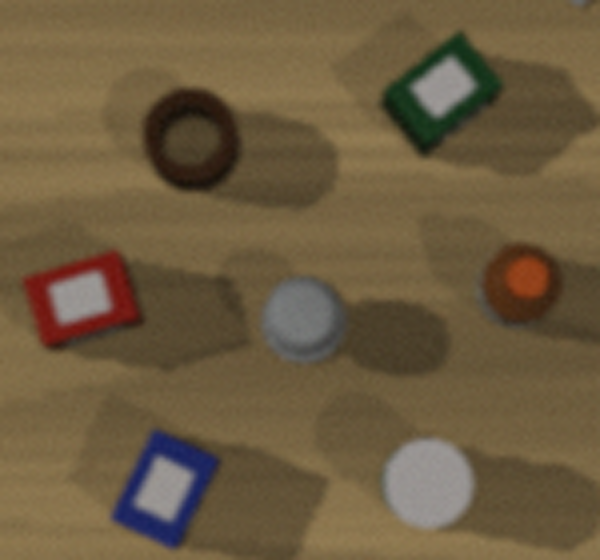

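View pics/c2.png

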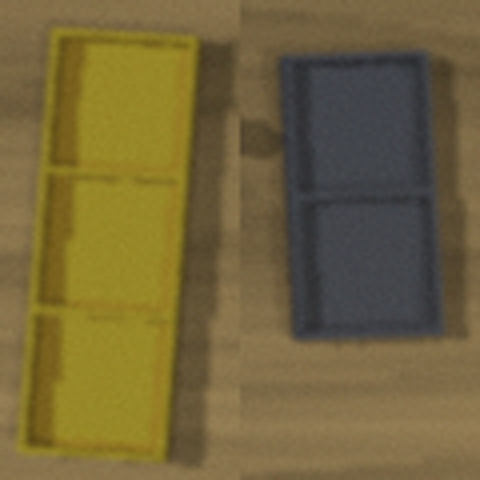

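The crops give label/top centres (4x crop of offset (240,130)): green (443,87), red (80,297), blue (164,489), tape (191,139), knob (303,314), jar (429,483), bottle cap (527,277); tray corners were also read.

```bash
cat > h.py <<'E'
import numpy as np, cv2
from rig import optics, observe, env
def w(p,z,d):
    R=cv2.Rodrigues(d["rvec"])[0]; o=-R.T@d["tvec"]
    r=R.T@np.linalg.inv(d["mtx"])@[p[0],p[1],1]
    return (o+r*(z-o[2])/r[2])[:2]
def pix(P,d): return cv2.projectPoints(np.array(P,float).reshape(-1,3),d["rvec"],d["tvec"],d["mtx"],None)[0].reshape(-1,2)
E
python3 - <<'E'
from h import *
np.set_printoptions(precision=4,suppress=True)
d=optics.get_image("top"); s=optics.get_image("scene")
C=lambda x,y,z:w((240-.375+x/4,130-.375+y/4),z,d)
O={}
for n,x,y,z in [("green",443,87,.055),("red",80,297,.055),("blue",164,489,.055),("tape",191,139,.05),("knob",303,314,.05),("jar",429,483,.07),("bottle",527,277,.084)]:
    O[n]=C(x,y,z); print(n,O[n],"scene pix",pix([*O[n],z],s))
for n,ps in [("green",[(384,98),(460,34),(428,138),(500,85)]),("red",[(24,286),(118,252),(50,347),(140,322)]),("blue",[(113,518),(158,430),(176,548),(219,459)])]:
    q=[C(*p,.055) for p in ps]; print(n,[np.degrees(np.arctan2(*(b-a)[::-1])) for a,b in ((q[0],q[1]),(q[2],q[3]))])
for n,ox,ps in [("Y",165,[(52,29),(198,37),(166,460),(18,450)]),("G",345,[(280,55),(428,52),(443,333),(294,338)])]:
    q=np.array([w((ox-.375+x/4,175-.375+y/4),.016,d) for x,y in ps]); a=q[:2].mean(0)-q[2:].mean(0)
    b=q[[0,3]].mean(0)-q[1:3].mean(0)
    c=q.mean(0); print(n,c,"long",np.linalg.norm(a),np.degrees(np.arctan2(a[1],a[0])),"short",np.linalg.norm(b),np.degrees(np.arctan2(b[1],b[0])))
    for k in (.091,0,-.091,.0455,-.0455): print(k,c+a/np.linalg.norm(a)*k)
    print(pix([[*p,.016] for p in q],s))
E
```

```text
green [ 0.6946 -0.0954] scene pix [[324.2635 249.81  ]]
red [0.5614 0.1377] scene pix [[358.9484 154.7361]]
blue [0.439  0.0847] scene pix [[306.9175 136.9276]]
tape [0.6632 0.0668] scene pix [[368.9301 198.7632]]
knob [ 0.5496 -0.0042] scene pix [[310.0425 185.1159]]
jar [ 0.4412 -0.0819] scene pix [[251.4847 169.1745]]
bottle [ 0.5686 -0.144 ] scene pix [[265.1725 216.3986]]
green [np.float64(-50.176882141945896), np.float64(-53.998546172083934)]
red [np.float64(-70.4973299515219), np.float64(-74.94512998670632)]
blue [np.float64(-27.389458545357943), np.float64(-26.222880927057812)]
Y [0.4846 0.3191] long 0.275563998413968 -3.9190879087031862 short 0.09615880534158476 85.96042003204927
0.091 [0.5753 0.3128]
0 [0.4846 0.3191]
-0.091 [0.3938 0.3253]
0.0455 [0.53  0.316]
-0.0455 [0.4392 0.3222]
[[437.3751 135.5836]
 [410.1626 153.2605]
 [337.7459  92.233 ]
 [364.5986  78.0481]]
G [ 0.5102 -0.3166] long 0.18476265701600042 1.3484072964508642 short 0.09725812901355668 90.99366977699283
0.091 [ 0.6012 -0.3144]
0 [ 0.5102 -0.3166]
-0.091 [ 0.4192 -0.3187]
0.0455 [ 0.5557 -0.3155]
-0.0455 [ 0.4647 -0.3177]
[[230.8697 278.6704]
 [190.5244 309.2428]
 [139.466  249.1892]
 [178.3421 222.7876]]
```

```bash
python3 -m jog '[[0,0,-0.176,0,0,0,100],[0,0,-0.176,0,0,0,100],[0,0,0,-0.04,-0.04,0,100],[0,0,0,-0.04,-0.04,0,100],[0,0,0,-0.04,-0.04,0,100],[0,0,0,-0.04,-0.04,0,100],[0,0,0,-0.04,-0.04,0,100],[0,0,0,-0.04,-0.04,0,100],[0,0,0,-0.04,-0.04,0,100],[0,0,0,-0.04,-0.04,0,100]]' 50
```

```text
time_s: 1.45
position: [0.5108, 0.1943, 0.2313]
tool_rot: [[-1.0, 0.001, -0.0], [0.001, 1.0, 0.0], [0.0, 0.0, -1.0]]
ft_force: [0.3, 0.6, -0.2]
grip_width: 0.0854
gripper_force: 0.0
```

```bash
python3 -m jog '[[0,0,0,-0.025,-0.028,0,100],[0,0,0,-0.025,-0.028,0,100],[0,0,0.182,0,0,0,100],[0,0,0.182,0,0,0,100],[0,0,0.182,0,0,0,100],[0,0,0.182,0,0,0,100],[0,0,0.182,0,0,0,100],[0,0,0.182,0,0,0,100],[0,0,0.182,0,0,0,100],[0,0,0,0,0,0.06,100]]'
python3 - <<'E'
from h import *
d=optics.get_image("scene"); cv2.imwrite("pics/s1.png",cv2.resize(d["pixels"][60:280,230:450,::-1],None,fx=2.5,fy=2.5))
E
```

```text
time_s: 2.7
position: [0.5619, 0.1399, 0.174]
tool_rot: [[-0.29, 0.957, 0.01], [0.957, 0.29, 0.0], [-0.002, 0.009, -1.0]]
ft_force: [1.8, 0.4, -1.9]
grip_width: 0.0853
gripper_force: 0.0
```

View pics/s1.png

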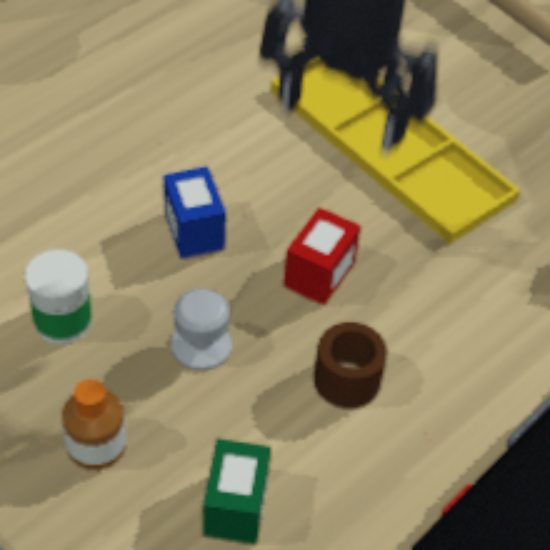

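The gripper hangs above the red box, its fingers straddling as planned. I'll descend and grip.

```bash
python3 -m jog '[[0,0,0,-0.002,0,0.055,100],[0,0,0,0,0,0.055,100],[0,0,0,0,0,0.046,100],[0,0,0,0,0,0,100],[0,0,0,0,0,0,0],[0,0,0,0,0,0,0],[0,0,0,0,0,0,0],[0,0,0,0,0,0,0]]'
```

```text
time_s: 3.75
position: [0.5614, 0.138, 0.0175]
tool_rot: [[-0.292, 0.956, 0.004], [0.956, 0.292, 0.0], [-0.001, 0.004, -1.0]]
ft_force: [-1.0, -0.3, 6.8]
grip_width: 0.0455
gripper_force: 51.0
```

```bash
python3 -m jog '[[0,0,0,0,0,-0.02,0],[0,0,0,0,0,-0.06,0],[0,0,0,0,0,-0.06,0],[0,0,0.137,0,0,0,0],[0,0,0.137,0,0,0,0],[0,0,0,-0.05,0,0,0],[0,0,0,-0.05,0,0,0],[0,0,0,-0.05,0,0,0],[0,0,0,-0.05,0,0,0],[0,0,0,-0.05,0,0,0]]'; python3 -m jog '[[0,0,0,-0.05,0,0,0],[0,0,0,-0.05,0,0,0],[0,0,0,-0.05,0,0,0],[0,0,0,-0.0535,-0.006,0,0],[0,0,0,0,0,0,0]]'
```

```text
time_s: 5.0
position: [0.5656, -0.1136, 0.1564]
tool_rot: [[-0.022, 1.0, 0.001], [1.0, 0.022, -0.0], [-0.0, 0.001, -1.0]]
ft_force: [1.5, -0.4, -2.1]
grip_width: 0.0453
gripper_force: 52.3
time_s: 5.62
position: [0.5633, -0.3192, 0.1557]
tool_rot: [[-0.018, 1.0, 0.0], [1.0, 0.018, -0.001], [-0.001, 0.0, -1.0]]
ft_force: [0.3, 0.1, -2.5]
grip_width: 0.0451
gripper_force: 52.2
```

```bash
python3 -m jog '[[0,0,0,0.0037,-0.0075,0,0],[0,0,0,0,0,0.05,0],[0,0,0,0,0,0.05,0],[0,0,0,0,0,0.02,0],[0,0,0,0,0,0.008,0],[0,0,0,0,0,0.004,0],[0,0,0,0,0,0,0]]'
```

```text
time_s: 6.5
position: [0.5571, -0.312, 0.0243]
tool_rot: [[-0.022, 1.0, 0.001], [1.0, 0.022, -0.001], [-0.001, 0.001, -1.0]]
ft_force: [-0.6, 0.3, -1.6]
grip_width: 0.0455
gripper_force: 52.1
```

```bash
python3 -m jog '[[0,0,0,-0.003,-0.001,0.0015,0],[0,0,0,0,0,0,0],[0,0,0,0,0,0,100],[0,0,0,0,0,0,100],[0,0,0,0,0,0,100],[0,0,0,0,0,0,100],[0,0,0,0,0,-0.03,100],[0,0,0,0,0,-0.05,100],[0,0,0,0,0,-0.05,100],[0,0,0,0,0,0,100]]'
python3 - <<'E'
from h import *
d=optics.get_image("scene"); cv2.imwrite("pics/s2.png",cv2.resize(d["pixels"][130:330,100:340,::-1],None,fx=2.5,fy=2.5))
E
```

```text
time_s: 7.75
position: [0.5571, -0.316, 0.1562]
tool_rot: [[-0.022, 1.0, 0.006], [1.0, 0.022, -0.005], [-0.006, 0.006, -1.0]]
ft_force: [0.5, 0.3, 0.6]
grip_width: 0.0854
gripper_force: 0.0
```

View pics/s2.png

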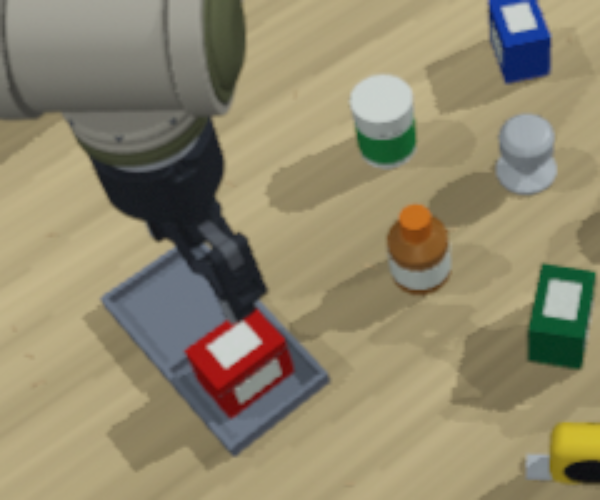

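Red stands upright in the far grey compartment (crop (240,365)). Next, the knob.

```bash
python3 -m jog '[[0,0,0,0.052,-0.001,0,100],[0,0,0,0.052,0,0,100],[0,0,0,0.052,0,0,100],[0,0,0,0.052,0,0,100],[0,0,0,0.052,0,0,100],[0,0,0,0.052,0,0,100],[0,0,-0.172,0,0,0,100],[0,0,-0.172,0,0,0,100],[0,0,-0.172,0,0,0,100],[0,0,-0.172,0,0,0,100]]'; python3 -m jog '[[0,0,-0.172,0,0,0,100],[0,0,-0.172,0,0,0,100],[0,0,-0.172,0,0,0,100],[0,0,-0.172,0,0,0,100],[0,0,-0.172,0,0,0,100],[0,0,0,0,0,0,100]]'
```

```text
time_s: 9.05
position: [0.5472, -0.003, 0.1503]
tool_rot: [[-0.656, 0.755, -0.003], [0.755, 0.656, 0.001], [0.002, -0.002, -1.0]]
ft_force: [-0.3, -0.8, 0.6]
grip_width: 0.0855
gripper_force: 0.0
time_s: 9.8
position: [0.5473, -0.0031, 0.1506]
tool_rot: [[-1.0, 0.002, -0.002], [0.002, 1.0, 0.001], [0.002, 0.001, -1.0]]
ft_force: [0.4, 0.5, -0.1]
grip_width: 0.0853
gripper_force: 0.0
```

```bash
python3 -m jog '[[0,0,0,-0.0023,-0.001,0,100],[0,0,0,0,0,0.05,100],[0,0,0,0,0,0.05,100],[0,0,0,0,0,0.028,100],[0,0,0,0,0,0,100],[0,0,0,0,0,0,0],[0,0,0,0,0,0,0],[0,0,0,0,0,0,0],[0,0,0,0,0,0,0],[0,0,0,0,0,0,0]]'; python3 -m jog '[[0,0,0,0,0,-0.02,0],[0,0,0,0,0,-0.06,0],[0,0,0,0,0,-0.06,0],[0,0,0,0,0,0,0]]'
```

```text
time_s: 11.05
position: [0.5509, -0.0042, 0.0256]
tool_rot: [[-1.0, 0.001, 0.003], [0.001, 1.0, -0.0], [-0.003, -0.0, -1.0]]
ft_force: [-1.3, 0.3, 7.4]
grip_width: 0.0479
gripper_force: 51.0
time_s: 11.55
position: [0.552, -0.0045, 0.1689]
tool_rot: [[-1.0, 0.001, 0.01], [0.001, 1.0, -0.002], [-0.01, -0.002, -1.0]]
ft_force: [-0.2, -1.0, -3.0]
grip_width: 0.0476
gripper_force: 52.9
```

```bash
python3 -m jog '[[0,0,0,0.0125,-0.0447,0,0],[0,0,0,0.0125,-0.0447,0,0],[0,0,0,0.0125,-0.0447,0,0],[0,0,0,0.0125,-0.0447,0,0],[0,0,0,0.0125,-0.0447,0,0],[0,0,0,0.0125,-0.0447,0,0],[0,0,0,0.0125,-0.0447,0,0],[0,0,0,0,0,0.04,0],[0,0,0,0,0,0,0]]'
python3 - <<'E'
from h import *
d=optics.get_image("scene"); cv2.imwrite("pics/s3.png",cv2.resize(d["pixels"][130:330,80:320,::-1],None,fx=2.5,fy=2.5))
E
```

```text
time_s: 12.68
position: [0.4608, -0.3158, 0.1208]
tool_rot: [[-1.0, 0.002, -0.005], [0.002, 1.0, 0.006], [0.005, 0.006, -1.0]]
ft_force: [0.4, 0.4, -2.4]
grip_width: 0.0474
gripper_force: 53.0
```

View pics/s3.png

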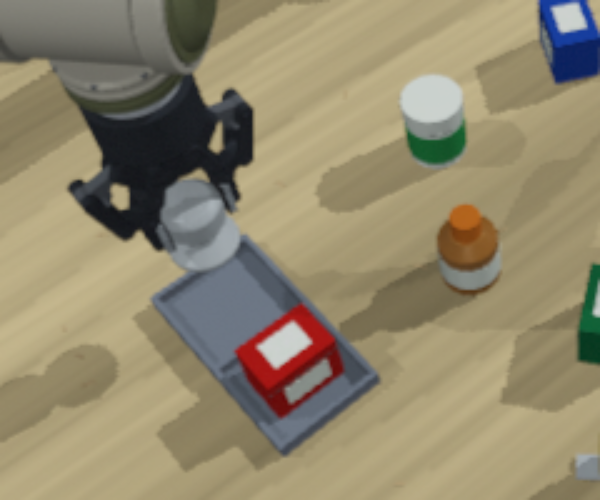

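The knob is held (crop (200,230)), nearly upright, above the near grey compartment. I'll lower it gently.

```bash
python3 -m jog '[[0,0,0,-0.004,-0.002,0.05,0],[0,0,0,0,0,0.027,0],[0,0,0,0,0,0.008,0],[0,0,0,0,0,0.002,0],[0,0,0,0,0,0.002,0],[0,0,0,0,0,0,0]]'
```

```text
time_s: 13.48
position: [0.4667, -0.3193, 0.0357]
tool_rot: [[-1.0, 0.001, 0.001], [0.001, 1.0, -0.001], [-0.001, -0.001, -1.0]]
ft_force: [-0.0, 0.0, -1.8]
grip_width: 0.0477
gripper_force: 53.0
```

```bash
python3 -m jog '[[0,0,0,0,0,0.002,0],[0,0,0,0,0,0.002,0],[0,0,0,0,0,0,0]]'
```

```text
time_s: 13.85
position: [0.4665, -0.319, 0.0308]
tool_rot: [[-1.0, 0.001, -0.0], [0.001, 1.0, 0.0], [0.0, 0.0, -1.0]]
ft_force: [0.2, -0.4, -2.5]
grip_width: 0.0479
gripper_force: 53.1
```

```bash
python3 -m jog '[[0,0,0,0,0,0.001,0],[0,0,0,0,0,0,0]]'; python3 -m jog '[[0,0,0,0,0,0.001,0],[0,0,0,0,0,0,0]]'
```

```text
time_s: 14.1
position: [0.4664, -0.3191, 0.0306]
tool_rot: [[-1.0, 0.001, 0.0], [0.001, 1.0, -0.0], [-0.0, -0.0, -1.0]]
ft_force: [-3.1, 1.8, 6.1]
grip_width: 0.048
gripper_force: 53.8
time_s: 14.35
position: [0.4664, -0.3191, 0.0306]
tool_rot: [[-1.0, 0.001, 0.0], [0.001, 1.0, -0.001], [-0.0, -0.001, -1.0]]
ft_force: [-5.6, 3.8, 16.8]
grip_width: 0.0476
gripper_force: 54.6
```

Contact. Release, go up, then over to green.

```bash
python3 -m jog '[[0,0,0,0,0,-0.001,0],[0,0,0,0,0,0,100],[0,0,0,0,0,0,100],[0,0,0,0,0,0,100],[0,0,0,0,0,0,100],[0,0,0,0,0,-0.03,100],[0,0,0,0,0,-0.05,100],[0,0,0,0,0,-0.05,100],[0,0,0,0,0,0,100]]'
python3 - <<'E'
from h import *
d=optics.get_image("scene"); a=cv2.resize(d["pixels"][200:320,120:250,::-1],None,fx=4,fy=4); cv2.imwrite("pics/s4.png",a)
E
```

```text
time_s: 15.48
position: [0.4676, -0.3201, 0.1636]
tool_rot: [[-1.0, 0.001, 0.005], [0.001, 1.0, -0.006], [-0.005, -0.006, -1.0]]
ft_force: [0.0, -0.3, 0.4]
grip_width: 0.0855
gripper_force: 0.0
```

View pics/s4.png

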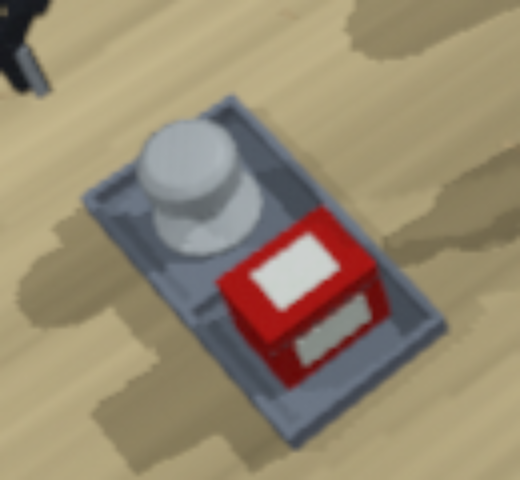

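Both door-kit things stand in the grey tray: knob foot at crop (208,220), red box at (300,300).

```bash
python3 -m jog '[[0,0,0,-0.038,0.0375,0,100],[0,0,0,-0.038,0.0375,0,100],[0,0,0,-0.038,0.0375,0,100],[0,0,0,-0.038,0.0375,0,100],[0,0,0,-0.038,0.0375,0,100],[0,0,0,-0.038,0.0375,0,100],[0,0,0.1815,0,0,0,100],[0,0,0.1815,0,0,0,100],[0,0,0.1815,0,0,0,100],[0,0,0.1815,0,0,0,100]]'; python3 -m jog '[[0,0,0.1815,0,0,0,100],[0,0,0,0,0,0,100]]'
```

```text
time_s: 16.77
position: [0.6942, -0.094, 0.1576]
tool_rot: [[-0.743, 0.669, -0.003], [0.669, 0.743, 0.001], [0.003, -0.001, -1.0]]
ft_force: [0.3, 0.2, -0.9]
grip_width: 0.0853
gripper_force: 0.0
time_s: 17.02
position: [0.6942, -0.0941, 0.158]
tool_rot: [[-0.616, 0.787, -0.003], [0.787, 0.616, 0.001], [0.002, -0.002, -1.0]]
ft_force: [0.5, -0.6, 0.8]
grip_width: 0.0855
gripper_force: 0.0
```

```bash
python3 -m jog '[[0,0,0,-0.001,0,0.055,100],[0,0,0,0,0,0.055,100],[0,0,0,0,0,0.03,100],[0,0,0,0,0,0,100],[0,0,0,0,0,0,0],[0,0,0,0,0,0,0],[0,0,0,0,0,0,0],[0,0,0,0,0,0,0]]'; python3 -m jog '[[0,0,0,0,0,-0.02,0],[0,0,0,0,0,-0.06,0],[0,0,0,0,0,-0.06,0],[0,0,-0.168,0,0,0,0],[0,0,-0.168,0,0,0,0],[0,0,-0.168,0,0,0,0],[0,0,-0.168,0,0,0,0],[0,0,-0.168,0,0,0,0],[0,0,0,0,0,0,0]]'
```

```text
time_s: 18.02
position: [0.696, -0.0953, 0.0217]
tool_rot: [[-0.615, 0.788, 0.003], [0.788, 0.615, -0.001], [-0.003, 0.002, -1.0]]
ft_force: [-1.1, -1.1, 5.2]
grip_width: 0.0453
gripper_force: 53.0
time_s: 19.15
position: [0.6951, -0.0949, 0.1597]
tool_rot: [[-0.998, 0.069, -0.0], [0.069, 0.998, 0.0], [0.0, 0.0, -1.0]]
ft_force: [-0.1, -0.0, -2.4]
grip_width: 0.0453
gripper_force: 52.5
```

```bash
python3 -m jog '[[0,0,0,0.0164,0.0443,0,0],[0,0,0,0.0164,0.0443,0,0],[0,0,0,0.0164,0.0443,0,0],[0,0,0,0.0164,0.0443,0,0],[0,0,0,0.0164,0.0443,0,0],[0,0,0,0.0164,0.0443,0,0],[0,0,0,0.0164,0.0443,0,0],[0,0,0,0.0164,0.0443,0,0],[0,0,0,0.0164,0.0443,0,0],[0,0,0,0,0,0,0]]'
```

```text
time_s: 20.4
position: [0.5737, 0.3158, 0.1598]
tool_rot: [[-0.998, 0.067, -0.0], [0.067, 0.998, 0.001], [0.0, 0.0, -1.0]]
ft_force: [-0.1, -1.0, -2.7]
grip_width: 0.0456
gripper_force: 52.6
```

```bash
python3 -m jog '[[0,0,0,-0.002,-0.003,0.05,0],[0,0,0,0,0,0.05,0],[0,0,0,0,0,0.02,0],[0,0,0,0,0,0.009,0],[0,0,0,0,0,0.0025,0],[0,0,0,0,0,0,0]]'; python3 -m jog '[[0,0,0,0,0,0.0015,0],[0,0,0,0,0,0,0]]'
```

```text
time_s: 21.15
position: [0.5775, 0.3097, 0.0293]
tool_rot: [[-0.998, 0.069, 0.002], [0.069, 0.998, 0.0], [-0.002, 0.001, -1.0]]
ft_force: [-0.6, 1.0, -2.4]
grip_width: 0.0454
gripper_force: 52.4
time_s: 21.4
position: [0.5771, 0.3098, 0.0272]
tool_rot: [[-0.998, 0.068, 0.001], [0.068, 0.998, 0.0], [-0.001, 0.0, -1.0]]
ft_force: [-0.0, -0.2, -3.1]
grip_width: 0.0454
gripper_force: 52.4
```

```bash
python3 -m jog '[[0,0,0,0,0,0.001,0],[0,0,0,0,0,0,0],[0,0,0,0,0,0,100],[0,0,0,0,0,0,100],[0,0,0,0,0,0,100],[0,0,0,0,0,0,100],[0,0,0,0,0,-0.03,100],[0,0,0,0,0,-0.05,100],[0,0,0,0,0,-0.05,100]]'; python3 -m jog '[[0,0,0,-0.0205,-0.0473,0,100],[0,0,0,-0.0205,-0.0473,0,100],[0,0,0,-0.0205,-0.0473,0,100],[0,0,0,-0.0205,-0.0473,0,100],[0,0,0,-0.0205,-0.0473,0,100],[0,0,0,0,0,0,100]]'
python3 - <<'E'
from h import *
d=optics.get_image("scene"); a=cv2.resize(d["pixels"][60:260,250:450,::-1],None,fx=3,fy=3); cv2.imwrite("pics/s5.png",a)
E
```

```text
time_s: 22.52
position: [0.5768, 0.3096, 0.1572]
tool_rot: [[-0.998, 0.068, -0.0], [0.068, 0.998, -0.0], [0.0, -0.0, -1.0]]
ft_force: [0.9, 0.6, 0.7]
grip_width: 0.0857
gripper_force: 0.0
time_s: 23.28
position: [0.664, 0.0632, 0.1554]
tool_rot: [[-0.997, 0.073, -0.0], [0.073, 0.997, -0.0], [0.0, -0.0, -1.0]]
ft_force: [-1.1, 0.4, -0.8]
grip_width: 0.0854
gripper_force: 0.0
```

View pics/s5.png

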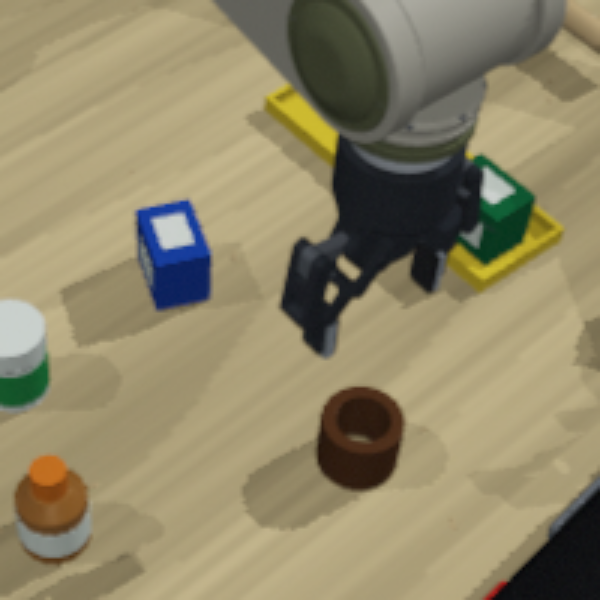

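Green stands in the far yellow compartment (crop (500,205)); the gripper is above the tape roll (360,440).

```bash
python3 -m jog '[[0,0,0,0,0.0036,0,100],[0,0,0,0,0,0.055,100],[0,0,0,0,0,0.05,100],[0,0,0,0,0,0.03,100],[0,0,0,0,0,0,100],[0,0,0,0,0,0,0],[0,0,0,0,0,0,0],[0,0,0,0,0,0,0]]'; python3 -m jog '[[0,0,0,0,0,0,0],[0,0,0,0,0,-0.02,0],[0,0,0,0,0,-0.06,0],[0,0,0,0,0,-0.06,0],[0,0,0,0,0,0,0]]'
```

```text
time_s: 24.32
position: [0.6645, 0.0708, 0.0235]
tool_rot: [[-0.998, 0.068, 0.005], [0.068, 0.998, 0.0], [-0.005, 0.0, -1.0]]
ft_force: [-1.6, 2.5, 7.0]
grip_width: 0.0605
gripper_force: 54.7
time_s: 24.95
position: [0.6653, 0.0704, 0.1676]
tool_rot: [[-0.998, 0.068, 0.012], [0.068, 0.998, -0.001], [-0.012, -0.0, -1.0]]
ft_force: [-0.0, -0.5, -2.1]
grip_width: 0.0607
gripper_force: 54.9
```

```bash
python3 -m jog '[[0,0,0,0.0329,0.0393,0,0],[0,0,0,0.0329,0.0393,0,0],[0,0,0,0.0329,0.0393,0,0],[0,0,0,0.0329,0.0393,0,0],[0,0,0,0.0329,0.0393,0,0],[0,0,0,0.0329,0.0393,0,0],[0,0,0,0,0,0.04,0],[0,0,0,0,0,0,0]]'
```

```text
time_s: 25.95
position: [0.4806, 0.3188, 0.1184]
tool_rot: [[-0.998, 0.067, -0.006], [0.067, 0.998, -0.002], [0.006, -0.003, -1.0]]
ft_force: [-0.2, -0.8, -0.7]
grip_width: 0.0608
gripper_force: 55.0
```

```bash
python3 -m jog '[[0,0,0,-0.003,0,0.05,0],[0,0,0,0,0,0.025,0],[0,0,0,0,0,0.008,0],[0,0,0,0,0,0.003,0],[0,0,0,0,0,0,0],[0,0,0,0,0,0,0]]'
```

```text
time_s: 26.7
position: [0.486, 0.319, 0.0358]
tool_rot: [[-0.998, 0.068, 0.002], [0.068, 0.998, 0.001], [-0.002, 0.001, -1.0]]
ft_force: [-0.3, -0.3, -0.8]
grip_width: 0.0604
gripper_force: 55.1
```

```bash
python3 -m jog '[[0,0,0,0,0,0.003,0],[0,0,0,0,0,0.003,0],[0,0,0,0,0,0,0],[0,0,0,0,0,0,0]]'; python3 -m jog '[[0,0,0,0,0,0.0015,0],[0,0,0,0,0,0,0]]'
```

```text
time_s: 27.2
position: [0.4855, 0.3189, 0.0287]
tool_rot: [[-0.998, 0.068, -0.0], [0.068, 0.998, -0.0], [0.0, -0.0, -1.0]]
ft_force: [0.4, 0.2, -1.1]
grip_width: 0.0604
gripper_force: 55.1
time_s: 27.45
position: [0.4855, 0.3189, 0.0285]
tool_rot: [[-0.998, 0.068, 0.001], [0.068, 0.998, 0.0], [-0.001, 0.0, -1.0]]
ft_force: [-4.6, -1.4, 10.3]
grip_width: 0.0603
gripper_force: 56.2
```

```bash
python3 -m jog '[[0,0,0,0,0,-0.001,0],[0,0,0,0,0,0,100],[0,0,0,0,0,0,100],[0,0,0,0,0,0,100],[0,0,0,0,0,0,100],[0,0,0,0,0,-0.03,100],[0,0,0,0,0,-0.05,100],[0,0,0,0,0,-0.05,100]]'; python3 -m jog '[[0,0,0,0.002,-0.05,0,100],[0,0,0,0.002,-0.05,0,100],[0,0,0,0.002,-0.05,0,100],[0,0,0,0.002,-0.05,0,100],[0,0,0,0.002,-0.05,0,100],[0,0,0,0.002,-0.05,0,100],[0,0,0,0.002,-0.05,0,100],[0,0,0,0.002,-0.05,0,100],[0,0,0,0,0,0,100]]'
python3 - <<'E'
from h import *
d=optics.get_image("scene"); a=cv2.resize(d["pixels"][60:260,220:450,::-1],None,fx=3,fy=3); cv2.imwrite("pics/s6.png",a)
E
```

```text
time_s: 28.45
position: [0.4853, 0.3188, 0.1597]
tool_rot: [[-0.998, 0.068, -0.001], [0.068, 0.998, -0.0], [0.001, -0.0, -1.0]]
ft_force: [0.3, -0.8, -0.3]
grip_width: 0.0855
gripper_force: 0.0
time_s: 29.58
position: [0.4421, -0.0817, 0.1584]
tool_rot: [[-0.997, 0.073, 0.0], [0.073, 0.997, -0.0], [-0.0, -0.0, -1.0]]
ft_force: [-0.0, 0.7, -0.4]
grip_width: 0.0856
gripper_force: 0.0
```

View pics/s6.png

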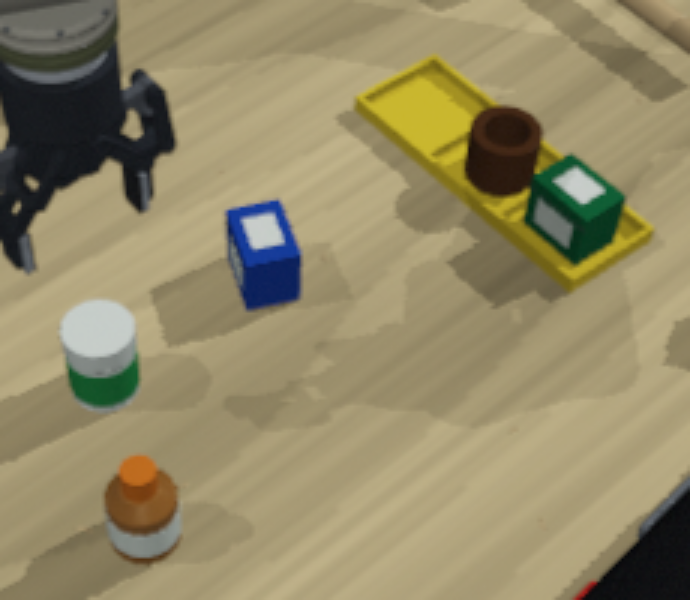

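Tape (505,150) and green (575,210) stand in the yellow tray; the gripper is over the jar.

```bash
python3 -m jog '[[0,0,0,0,0,0.055,100],[0,0,0,0,0,0.05,100],[0,0,0,0,0,0.029,100],[0,0,0,0,0,0,100],[0,0,0,0,0,0,0],[0,0,0,0,0,0,0],[0,0,0,0,0,0,0],[0,0,0,0,0,0,0]]'; python3 -m jog '[[0,0,0,0,0,0,0],[0,0,0,0,0,-0.02,0],[0,0,0,0,0,-0.06,0],[0,0,0,0,0,-0.06,0],[0,0,0,0,0,0,0]]'
```

```text
time_s: 30.62
position: [0.443, -0.0792, 0.0258]
tool_rot: [[-0.998, 0.068, 0.003], [0.068, 0.998, -0.001], [-0.003, -0.001, -1.0]]
ft_force: [-0.3, 1.2, 6.7]
grip_width: 0.0536
gripper_force: 51.1
time_s: 31.25
position: [0.4439, -0.0797, 0.1688]
tool_rot: [[-0.998, 0.068, 0.009], [0.068, 0.998, -0.004], [-0.01, -0.004, -1.0]]
ft_force: [-0.6, 0.3, -2.8]
grip_width: 0.0534
gripper_force: 54.1
```

```bash
python3 -m jog '[[0,0,0,0.0086,0.0445,0,0],[0,0,0,0.0086,0.0445,0,0],[0,0,0,0.0086,0.0445,0,0],[0,0,0,0.0086,0.0445,0,0],[0,0,0,0.0086,0.0445,0,0],[0,0,0,0.0086,0.0445,0,0],[0,0,0,0.0086,0.0445,0,0],[0,0,0,0.0086,0.0445,0,0],[0,0,0,0.0086,0.0445,0,0],[0,0,0,0,0,0,0]]'; python3 -m jog '[[0,0,0,0,0,0.05,0],[0,0,0,0,0,0.05,0],[0,0,0,0,0,0.02,0],[0,0,0,0,0,0.008,0],[0,0,0,0,0,0,0],[0,0,0,0,0,0,0]]'
```

```text
time_s: 32.5
position: [0.3911, 0.3277, 0.1633]
tool_rot: [[-0.998, 0.065, -0.001], [0.065, 0.998, -0.0], [0.001, -0.0, -1.0]]
ft_force: [0.1, -0.5, -2.2]
grip_width: 0.0537
gripper_force: 54.2
time_s: 33.25
position: [0.3929, 0.3258, 0.0373]
tool_rot: [[-0.998, 0.068, 0.002], [0.068, 0.998, 0.001], [-0.002, 0.001, -1.0]]
ft_force: [-0.4, -0.4, -2.2]
grip_width: 0.0539
gripper_force: 54.2
```

```bash
python3 -m jog '[[0,0,0,0,0,0.003,0],[0,0,0,0,0,0.002,0],[0,0,0,0,0,0,0],[0,0,0,0,0,0,0]]'; python3 -m jog '[[0,0,0,0,0,0.001,0],[0,0,0,0,0,0,0]]'
```

```text
time_s: 33.75
position: [0.3924, 0.3258, 0.0314]
tool_rot: [[-0.998, 0.068, 0.0], [0.068, 0.998, 0.0], [-0.0, 0.0, -1.0]]
ft_force: [-0.0, 0.3, -1.2]
grip_width: 0.054
gripper_force: 54.2
time_s: 34.0
position: [0.3926, 0.3258, 0.0309]
tool_rot: [[-0.998, 0.068, 0.001], [0.068, 0.998, 0.0], [-0.001, 0.0, -1.0]]
ft_force: [-0.9, -0.6, 5.4]
grip_width: 0.0537
gripper_force: 54.6
```

```bash
python3 -m jog '[[0,0,0,0,0,0,100],[0,0,0,0,0,0,100],[0,0,0,0,0,0,100],[0,0,0,0,0,0,100],[0,0,0,0,0,-0.03,100],[0,0,0,0,0,-0.05,100],[0,0,0,0,0,-0.05,100],[0,0,0,0,-0.05,-0.02,100],[0,0,0,0,-0.06,0,100],[0,0,0,0,-0.06,0,100]]';python3 -m jog '[[0,0,0,0,-0.06,0,100],[0,0,0,0,-0.06,0,100],[0,0,0,0,0,0,100],[0,0,0,0,0,0,100]]'
python3 - <<'E'
from h import *
d=optics.get_image("scene"); P=d["pixels"][:,:,::-1]; a=cv2.resize(P[60:330,120:450],None,fx=2.2,fy=2.2); cv2.imwrite("pics/s7.png",a)
d=optics.get_image("top"); P=d["pixels"][:,:,::-1]; t=cv2.hconcat([P[175:295,165:225],P[175:295,405:465],P[175:295,240:390]]); cv2.imwrite("pics/t7.png",cv2.resize(t,None,fx=2.9,fy=2.9,interpolation=cv2.INTER_CUBIC))
E
```

```text
time_s: 35.25
position: [0.3804, 0.1547, 0.1806]
tool_rot: [[-0.998, 0.067, 0.001], [0.067, 0.998, -0.0], [-0.001, 0.0, -1.0]]
ft_force: [1.1, -0.6, -0.0]
grip_width: 0.0856
gripper_force: 0.0
time_s: 35.75
position: [0.3725, 0.0366, 0.1804]
tool_rot: [[-0.998, 0.069, 0.0], [0.069, 0.998, 0.0], [-0.0, 0.0, -1.0]]
ft_force: [0.2, -0.1, -0.1]
grip_width: 0.0856
gripper_force: 0.0
```

View pics/s7.png

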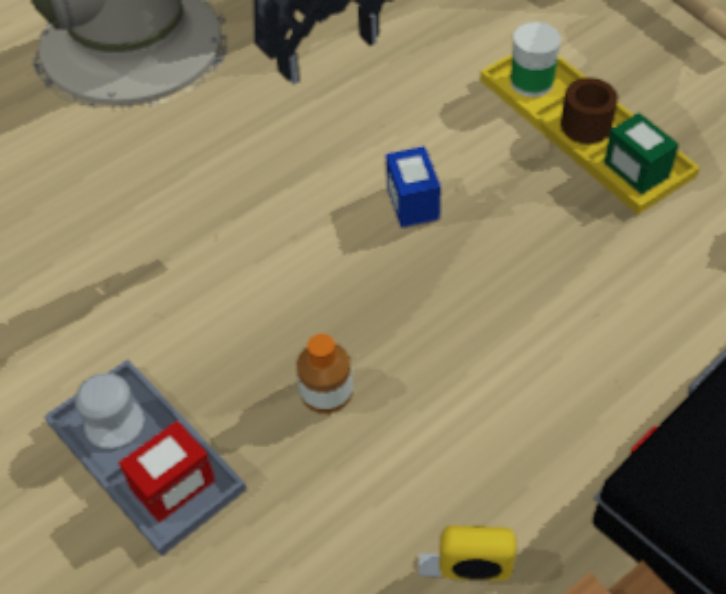

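View pics/t7.png

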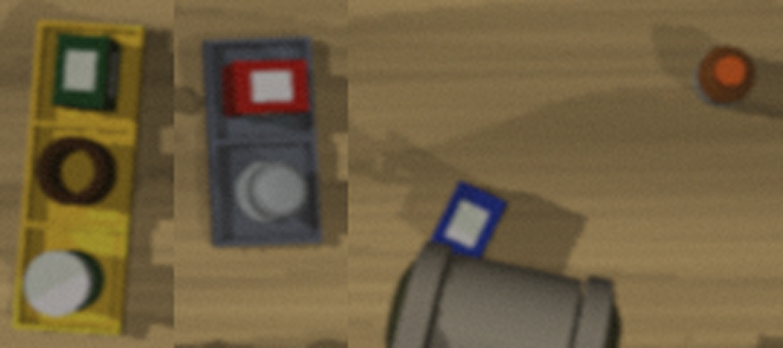

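All five kit things stand flat in their compartments: jar, tape and green box in yellow, knob and red box in grey. The blue box and the bottle are untouched. The slight lean in the pictures matches the perspective.

```bash
python3 -c "
from rig import job; print(job.close_job())"
```

```text
the job is handed in; nothing more can be done
None
```

Both kits are made up and the job is handed in at about 36 s of the 120 s allowed; no verdict came back, but the last pictures show all five things upright in their trays and the blue box and glue bottle where they were.

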